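# Nest the funnel loosely on its drying cone

## Task

Two white plastic funnels stand mouth down on the lab bench. Take the larger one by its neck and nest it, still neck up, over the grey tapered cone of the sprung drying stand, letting go only once it is down on the cone; it should rest there loosely under its own weight, so do not press it on, or it will wedge and the cone will be pushed down on its spring. Leave the smaller funnel standing where it is.

Things in the scene. Friction and masses are not known exactly. Their poses are not given: they have to be found in the camera images.
- wide_funnel_neck (a point): The larger loose white plastic funnel, about 70 g, standing mouth down. 105 mm high: tapered skirt 60 mm (outside diameter 70 mm at the mouth, 36 mm at its top), then a straight open neck 45 mm long, 36 mm in diameter; wall 3.5 mm. This point: on its axis at the middle of the neck, 82.5 mm above the mouth rim; grip the neck here from above. z is up the axis; any yaw is alike.
- narrow_funnel_neck (a point): The smaller loose white funnel, a bystander to leave alone: 78 mm high, mouth diameter 48 mm, neck diameter 24 mm, 36 mm long. This point is on its axis at the middle of the neck, 60 mm above the mouth rim.
- cone_top (a point): Centre of the flat top (32 mm wide) of the stand's grey cone, 120 mm above the bench; z is up. The cone is 75 mm high, 78 mm wide at its foot, tapered like the inside of the larger funnel, over a round base 96 mm wide, 28 mm high, fixed to the bench. The larger funnel, nested loosely, rests with its mouth about 51 mm below this point and its neck's middle about 31 mm above it.
- cone (a joint): How far the cone has been pushed down on its spring (m): 0 untouched, at most 0.012; about 1.5 N per mm. The funnel's own weight sinks it about 0.5 mm. Past 7 mm (about 10 N) the funnel counts as wedged.
Not all that is in view belongs to the job. Leave any red look-alike of the part that bears cone_top alone.

How it is judged:
By the outcome, as a careful person would: the job done as asked, in the order asked, and still so for the second after the job is handed in, with the robot touching nothing.
It also fails if it takes over 38 s, if anything falls off the work surface, if the arm or the gripper's body presses on something with over 40 N, if the wrist force passes 120 N, or if a joint passes its speed limit or range.

## Robot

A 6-joint arm with a two-finger parallel gripper is mounted at the origin on the work surface. World frame = base frame: x ahead of the robot, y to its left, z up, the work surface at z = 0. Lengths are in m, angles in degrees, forces in N, time in s.
With the tool pointing down it reaches from about 0.4 to 0.825 m from the base axis. Payload 7 kg.
Tool frame: the origin (TCP) lies on the front face of the gripper's body, between the roots of the fingers; the fingertips stand 66 mm ahead of it and the grasp point (between the pads) lies 47 mm ahead of it; z points along the fingers, y is the line along which they close (so a half turn about z gives the same grasp; the last joint's range is limited). The gripper opens to 88 mm and grips with 3 to 60 N. Pads are 19 mm wide; open, the fingers measure 130 mm over their backs; the gripper's body (78 mm by 193 mm) begins 47 mm behind the grasp point.
Start: joints at [-54.597, 20.546, 0.682, 0, -70.136, -16.507], TCP at [0.219, -0.639, 0.292] pointing down, gripper open.
Joint ranges: [-176.03, 176.03], [-82.01, 121.73], [-58.28, 71.71], [-173.87, 95.51], [-174.79, -0.11], [-173.66, 173.66]. Speed limits (degrees/s): [136.94, 136.94, 172.46, 180, 180, 180].

## Interface

Orientations are given as [roll, pitch, yaw] about the fixed x, y, z axes, in that order (R = Rz(yaw) Ry(pitch) Rx(roll)).
In Python, from plant import ctrl gives the robot as it stands.
- The arm moves only by the tool send_rows, never from a script. Its argument "deltas" is a list of rows, each a list of 2 entries, a list of its own where there are three numbers: the shift along the tool's x, y, z each as a share of 800 mm, from -1 to 1, then the turn about the tool's z as a share of 90 degrees, from -1 to 1. A call has exactly 5 rows; each row is the pose to reach, as a shift and turn from the pose commanded when the call began, along the tool's axes at that moment; what a row does not reach only later rows make up. A row lasts 1/12 s, in which the tool goes at most 41.7 mm and 7.16 degrees, less where a joint would pass 70% of its speed; a pose out of reach is approached as far as the arm can. A call with a number of a shift or a turn outside -1 to 1 is refused whole. A call with a gripper value outside its range is refused whole. "gripper" is the opening, from 0 (shut) to 1 (fully open), set as the call begins (left out, the last holds). The fingers move at their own pace and stop on an object; the grip force is fixed at half the most. Time passes only in rows, so rows that repeat a pose let the fingers close, or fill a call up. It gives the time, the measured TCP pose, the force, the opening and the grip force at its end, in the units of the state.
- ctrl.get_obs(): the state, without advancing time (a new reading comes with each control period).
- ctrl.snapshot(name): name is "side" or "top"; returns a dict with "color" (400x640x3 uint8, red, green, blue), "vertical_fov" (degrees; the focal length in pixels is half the picture's height over the tangent of half this angle, whatever the lens; pixels are square), "cx", "cy" (the principal point, pixels), "rvec" (rotation vector, rad) and "tvec" (3), from world to camera coordinates, as OpenCV has them. Camera axes: x right, y down, z forward; pixel columns grow to the right and rows downward; lengths in m; the calibration is good to about 2 mm. A picture is of the moment at which its call begins. There is no depth.
- ctrl.close_job(): hands the job in; it is judged then, once.
Trained networks look in a picture, given as the dict that the camera call returned (one of the last four; its "shot" number tells which), for a name from the list of things; names that differ only in an ending like _2 or _b are one class to them, and where a whole thing is asked for, a point or a joint stands for the part that bears it (a point fixed in the world has none). Each returns a list of dicts, best first, with "conf" (0 to 1); they miss things now and then, are a little off and sometimes report something else, mostly with a low value. They report only what shows in the picture. A call takes as long as a camera call. They do not tell look-alikes from the thing itself.
- ctrl.boxes_of(picture, thing): "xy" ([column, row] as shares, 0 to 1, of the picture: columns of its width, rows of its height, amid what is visible of it).
- ctrl.cut_out(picture, thing): "pixels" (400x640 bool, what is visible of it) and "xy" ([column, row] as shares, 0 to 1, of the picture: columns of its width, rows of its height, amid what is visible of it).
The state is a dict: "clock": time; "joint_pos": joint angles; "qvel": joint speeds; "tau": joint torques, N m; "tool_pos": TCP position; "orientation": TCP orientation; "force": force on the tool from outside, world axes, zero at the start; "moment": the same for the moment, N m; "opening": finger opening in m; "gripper_force": force on a finger pad.
Only numpy, scipy, OpenCV 4.12 (cv2) and the standard library are available. Lean on these libraries where they do the work, as an engineer would, in place of code of your own. Each camera call takes 0.05 s, during which the arm holds its last target. There are 200 camera calls.

## Working session

There is one attempt and no reset: what is moved stays moved. The work goes in short steps, Python scripts to look and compute and a tool call to move; the robot and the scene stay as the last step left them, time stands still between calls to the robot, and variables do not carry over. Pictures are saved under pics/ and viewed, at most 10 in all, crops included, and the job is handed in when it is done.

Besides the shell and the picture viewer there is one more tool, called after "Call:" as name([rows], argument=value, ...), one row to a line, values as JSON. send_rows: Moves the arm, as the interface text tells. Shift numbers are shares of 800 mm and turn numbers shares of 90 degrees, none past 1 either way. Its arguments: {"type":"object","properties":{"deltas":{"type":"array","items":{"type":"array"}},"gripper":{"type":"number"}},"required":["deltas"]}

```bash
mkdir -p pics; cat > h.py <<'E'
import numpy as np, cv2
from plant import ctrl
def K(p):
    h,w=p["color"].shape[:2]; f=h/2/np.tan(np.radians(p["vertical_fov"])/2)
    return np.array([[f,0,p["cx"]],[0,f,p["cy"]],[0,0,1.]])
def P(p): 
    return K(p)@np.c_[cv2.Rodrigues(np.array(p["rvec"],float))[0],np.array(p["tvec"],float).reshape(3,1)]
def proj(p,X):
    q=P(p)@np.r_[X,1]; return q[:2]/q[2]
def tri(pa,a,pb,b):
    X=cv2.triangulatePoints(P(pa),P(pb),np.array(a,float).reshape(2,1),np.array(b,float).reshape(2,1)); return (X[:3]/X[3]).ravel()
def onz(p,uv,z):
    M=P(p); H=np.c_[M[:,:2],M[:,2]*z+M[:,3]]; q=np.linalg.solve(H,[uv[0],uv[1],1]); return q[:2]/q[2]
def save(p,n,crop=None,s=1):
    im=p["color"][...,::-1]
    if crop: x0,y0,x1,y1=crop; im=im[y0:y1,x0:x1]
    cv2.imwrite(f"pics/{n}.png",cv2.resize(im,None,fx=s,fy=s,interpolation=cv2.INTER_CUBIC))
E
python3 - <<'E'
from h import *
o=ctrl.get_obs(); print(o["clock"],o["tool_pos"],o["orientation"],o["opening"],o["force"])
for n in("side","top"):
    p=ctrl.snapshot(n); save(p,n+"0")
    print(n,p["vertical_fov"],p["cx"],p["cy"],p["rvec"],p["tvec"])
    for t in("wide_funnel_neck","narrow_funnel_neck","cone_top"):
        print(t,[(np.round(np.array(d["xy"])*[640,400],1),round(d["conf"],2)) for d in ctrl.boxes_of(p,t)],
        [(np.round(np.array(d["xy"])*[640,400],1),round(d["conf"],2),cv2.boundingRect(d["pixels"].astype(np.uint8))) for d in ctrl.cut_out(p,t)])
E
```

```text
0.0 [ 0.21845002 -0.63825219  0.29123197] [ 1.79903954e+02 -7.00441471e-03 -1.61112157e+02] 0.08773503668475272 [-0.44422426 -0.8353496  -0.12890508]
side 51.84603613674269 318.32536412942625 195.6572578817211 [ 0.41926976 -2.79811604  1.0634445 ] [0.4873229  0.15419959 0.76913586]
wide_funnel_neck [(array([375.1, 140.2]), 0.97)] [(array([374.5, 140.1]), 0.84, (362, 110, 29, 48))]
narrow_funnel_neck [(array([307.1, 295.6]), 0.69)] [(array([302.8, 297.3]), 0.92, (292, 274, 27, 41)), (array([373.3, 139.5]), 0.71, (362, 110, 27, 49))]
cone_top [(array([381.4, 209. ]), 0.78), (array([308. , 184.6]), 0.7)] [(array([306.2, 186.3]), 0.63, (290, 160, 36, 45)), (array([384.2, 209.7]), 0.58, (360, 182, 40, 47))]
top 47.531002025358326 326.8023431320673 202.0948483390404 [ 2.19123831 -2.15010829  0.15058949] [-0.00844741  0.4773977   0.90424354]
wide_funnel_neck [] [(array([448.4, 220.3]), 0.56, (428, 207, 40, 33))]
narrow_funnel_neck [(array([232.6, 202.3]), 0.84)] [(array([231.4, 201. ]), 0.57, (220, 191, 26, 23))]
cone_top [(array([332.8, 247.1]), 0.71), (array([343.1, 170.7]), 0.7)] [(array([340.9, 168.3]), 0.93, (322, 151, 37, 38)), (array([331.5, 246.6]), 0.76, (312, 228, 37, 39))]
```

View pics/side0.png

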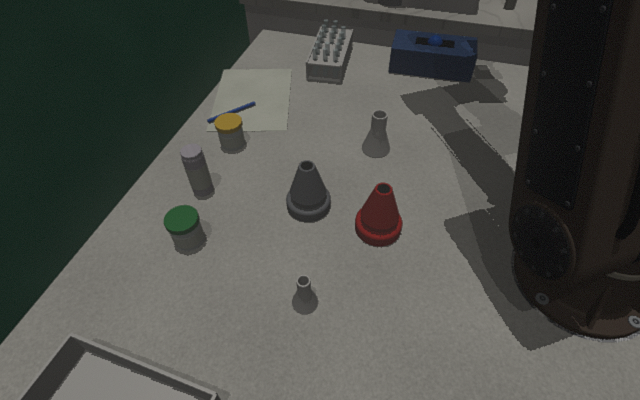

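View pics/top0.png

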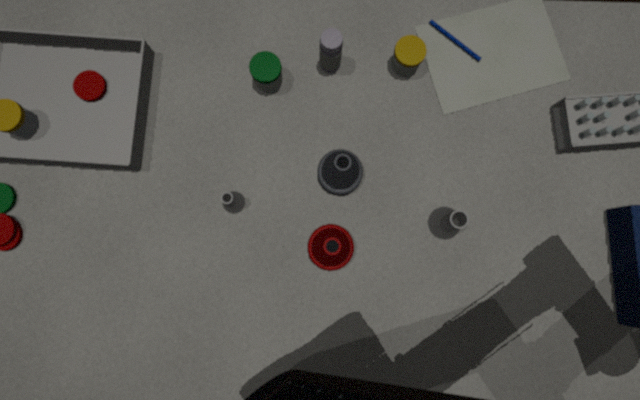

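In the side view there are two cones: grey with its top at (307,165) and red at (382,187). In the top view they are at (342,161) and (332,246). The grey one is the stand; the red one is the look-alike. There are two funnels: side (379,115) / top (458,218), and side (303,281) / top (227,198). The first looks larger. I'll confirm that in an enlarged crop and triangulate the rims.

```bash
python3 - <<'E'
from h import *
s=ctrl.snapshot("side");t=ctrl.snapshot("top")
def c(p,x0,y0,w,k=5): return cv2.resize(p["color"][y0:y0+w,x0:x0+w,::-1],(w*k,w*k),interpolation=cv2.INTER_CUBIC)
# each crop 48x48 px, x6 -> 288
im=np.vstack([np.hstack([c(s,355,100,60),c(s,280,262,60)[:300],]),np.hstack([c(t,420,190,60),c(t,312,141,60)])])
im=cv2.convertScaleAbs(im,alpha=1.5)
cv2.imwrite("pics/crop1.png",im)
Xw=tri(s,(379.5,115),t,(458.5,218)); Xn=tri(s,(303.5,281),t,(227,198)); Xc=tri(s,(307.5,165),t,(342.5,161)); Xr=tri(s,(382.5,187.5),t,(332,246))
for n,X in zip("wncr",(Xw,Xn,Xc,Xr)): print(n,X.round(4),np.round(proj(s,X),1),np.round(proj(t,X),1), "radius",np.hypot(*X[:2]).round(3))
def g(x,y,z): print(np.round(proj(s,[x,y,z]),1),np.round(proj(t,[x,y,z]),1))
E
```

```text
w [ 0.4419 -0.2482  0.101 ] [378.6 114.8] [458.6 218.9] radius 0.507
n [0.4754 0.1954 0.0744] [303.  280.9] [227.  198.3] radius 0.514
c [ 0.5421 -0.0258  0.1209] [306.1 164.7] [342.7 162.2] radius 0.543
r [ 0.3863 -0.0084  0.121 ] [382.7 187.5] [332.  245.8] radius 0.386
```

View pics/crop1.png

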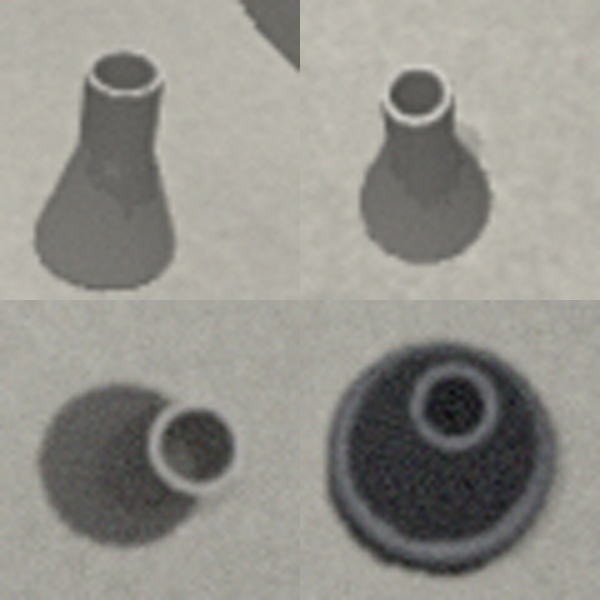

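The crop confirms it: the funnel at side (379,114) / top (458,219) is the larger one, with the wider neck and skirt and a rim near z≈0.10. The other rim is at z≈0.074. The bottom-right crop shows the grey cone, its top at (342.6,162). I'll refine both and compute the move.

```bash
cat >> h.py <<'E'
from scipy.spatial.transform import Rotation as Ro
def go(X):
    o=ctrl.get_obs(); R=Ro.from_euler("xyz",o["orientation"],degrees=True).as_matrix()
    d=R.T@(np.array(X)-o["tool_pos"]); print("to",X,"mm",(d*1000).round(1),"share",(d/.8).round(4)); return d
E
python3 - <<'E'
from h import *
s=ctrl.snapshot("side");t=ctrl.snapshot("top")
Xw=tri(s,(379.6,114.4),t,(458.2,219.4)); Xc=tri(s,(307.3,165),t,(342.6,161.9))
for X in(Xw,Xc): print(X.round(4),np.round(proj(s,X),1),np.round(proj(t,X),1))
print(onz(s,(379.6,114.4),.105),onz(t,(458.2,219.4),.105)); print(onz(s,(307.3,165),.12),onz(t,(342.6,161.9),.12))
for i in range(2):
  ctrl.snapshot("top"); o=ctrl.get_obs(); print(o["tool_pos"],o["orientation"],o["force"])
go([Xw[0],Xw[1],.25]); go([Xw[0],Xw[1],.13])
E
```

```text
[ 0.4402 -0.2466  0.1039] [379.4 114.4] [458.2 219.7]
[ 0.5414 -0.0259  0.1206] [306.5 164.8] [342.7 162.6]
[ 0.43939582 -0.245097  ] [ 0.4405529  -0.24624756]
[ 0.53986624 -0.02648731] [ 0.54287954 -0.02575069]
[ 0.2185775  -0.63860159  0.29217488] [ 1.79999555e+02 -1.04582044e-03 -1.61103070e+02] [-1.38627281  0.26959923  0.4390211 ]
[ 0.21857487 -0.6386032   0.29217891] [-1.79998758e+02  6.18387401e-04 -1.61102545e+02] [-0.29083233  0.65315988 -0.18799949]
to [np.float64(0.4401743315773465), np.float64(-0.2466302616246297), 0.25] mm [-336.6  299.1   42.2] share [-0.4208  0.3738  0.0527]
to [np.float64(0.4401743315773465), np.float64(-0.2466302616246297), 0.13] mm [-336.6  299.1  162.2] share [-0.4208  0.3738  0.2027]
```

Call:
send_rows([
  [[-0.015,0.013,0],0],
  [[-0.05,0.044,0],0],
  [[-0.085,0.075,0],0],
  [[-0.12,0.106,0],0],
  [[-0.155,0.137,0],0],
], gripper=1)

```text
clock: 1.42
tool_pos: [0.3008, -0.493, 0.2921]
orientation: [-180.0, 0.0, -161.1]
force: [1.6, 0.2, -0.3]
opening: 0.0878
gripper_force: 0.0
```

Call:
send_rows([
  [[-0.035,0.031,0],0],
  [[-0.07,0.062,0],0],
  [[-0.105,0.093,0],0],
  [[-0.14,0.124,0],0],
  [[-0.165,0.147,0],0],
])

```text
clock: 1.83
tool_pos: [0.3881, -0.3381, 0.2925]
orientation: [-180.0, 0.1, -161.0]
force: [0.8, -0.3, 0.7]
opening: 0.0875
gripper_force: 0.0
```

Call:
send_rows([
  [[-0.03,0.027,0.01],0],
  [[-0.06,0.054,0.02],0],
  [[-0.085,0.076,0.03],0],
  [[-0.1,0.09,0.045],0],
  [[-0.1,0.09,0.05],0],
])

```text
clock: 2.25
tool_pos: [0.4402, -0.2439, 0.251]
orientation: [179.9, -0.0, -161.0]
force: [0.0, -0.1, 0.3]
opening: 0.0877
gripper_force: 0.0
```

```bash
python3 - <<'E'
from h import *
s=ctrl.snapshot("side"); save(s,"s2",(260,60,500,240),3)
o=ctrl.get_obs(); print(o["clock"],o["tool_pos"],o["orientation"],o["force"]); go([.4402,-.2462,.13])
E
```

```text
2.3 [ 0.43945679 -0.24493587  0.2507732 ] [ 1.79929664e+02 -7.68409989e-02 -1.60954004e+02] [-0.60897312  0.29311991 -0.16546538]
to [0.4402, -0.2462, 0.13] mm [ -0.5  -1.6 120.8] share [-0.0006 -0.002   0.151 ]
```

View pics/s2.png

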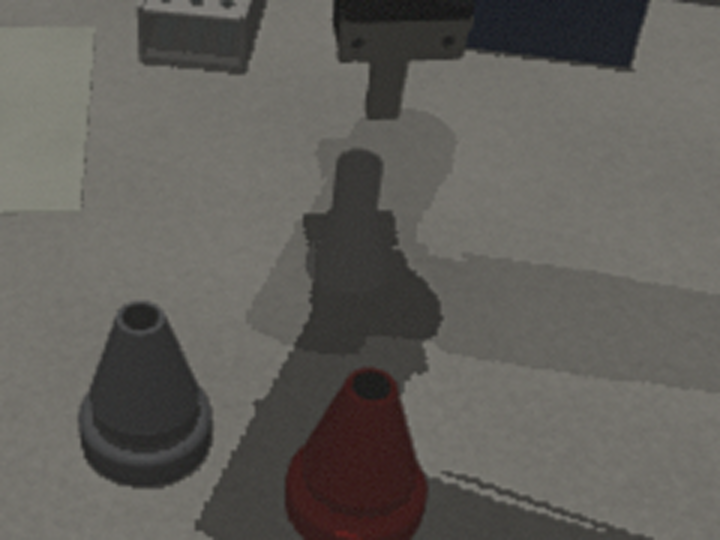

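The crop shows the fingers directly above the shaded funnel (neck at about (360,155)), and the path down is clear.

Call:
send_rows([
  [[0,-0.002,0.02],0],
  [[0,-0.002,0.055],0],
  [[0,-0.002,0.09],0],
  [[0,-0.002,0.125],0],
  [[0,-0.002,0.151],0],
])

```text
clock: 2.72
tool_pos: [0.4391, -0.2486, 0.13]
orientation: [180.0, -0.0, -161.2]
force: [-0.0, 0.9, -1.2]
opening: 0.0877
gripper_force: 0.0
```

Call:
send_rows([
  [[0,0,0],0],
  [[0,0,0],0],
  [[0,0,0],0],
  [[0,0,0],0],
  [[0,0,0],0],
], gripper=0.3)

```text
clock: 3.13
tool_pos: [0.4409, -0.2485, 0.133]
orientation: [-179.9, 0.1, -161.1]
force: [0.1, 0.1, 0.7]
opening: 0.0599
gripper_force: 0.0
```

Call:
send_rows([
  [[0,0,0],0],
  [[0,0,0],0],
  [[0,0,0],0],
  [[0,0,0],0],
  [[0,0,0],0],
])

```text
clock: 3.55
tool_pos: [0.4402, -0.2482, 0.1316]
orientation: [-180.0, 0.0, -161.1]
force: [-0.3, 1.5, 3.2]
opening: 0.0355
gripper_force: 30.0
```

Call:
send_rows([
  [[0,0,-0.02],0],
  [[0,0,-0.06],0],
  [[0,0,-0.105],0],
  [[0,0,-0.15],0],
  [[0,0,-0.185],0],
], gripper=0.3)

```text
clock: 3.97
tool_pos: [0.4402, -0.2484, 0.2821]
orientation: [-179.9, 0.1, -161.1]
force: [1.0, -0.3, -0.0]
opening: 0.0356
gripper_force: 30.0
```

Call:
send_rows([
  [[0,0,-0.02],0],
  [[0,0,-0.03],0],
  [[0,0,-0.03],0],
  [[0,0,-0.03],0],
  [[0,0,-0.03],0],
])

```text
clock: 4.38
tool_pos: [0.4394, -0.248, 0.3016]
orientation: [179.9, -0.1, -161.1]
force: [-0.3, 0.1, -0.6]
opening: 0.0356
gripper_force: 30.0
```

```bash
python3 - <<'E'
from h import *
s=ctrl.snapshot("side"); t=ctrl.snapshot("top")
o=ctrl.get_obs(); print(o["clock"],o["tool_pos"],o["opening"],o["gripper_force"],o["force"]); go([.5414,-.0259,.305])
c=s["color"][20:220,260:460,::-1]; d=t["color"][130:330,300:500,::-1]
cv2.imwrite("pics/lift.png",cv2.resize(cv2.convertScaleAbs(np.hstack([c,d]),alpha=1.5),(800,400)))
E
```

```text
4.4833 [ 0.43951655 -0.24805894  0.30171391] 0.03572881377116285 29.98935302719474 [-0.29027322  0.09579299 -0.91829706]
to [0.5414, -0.0259, 0.305] mm [-168.3  177.2   -3.4] share [-0.2104  0.2215 -0.0043]
```

View pics/lift.png

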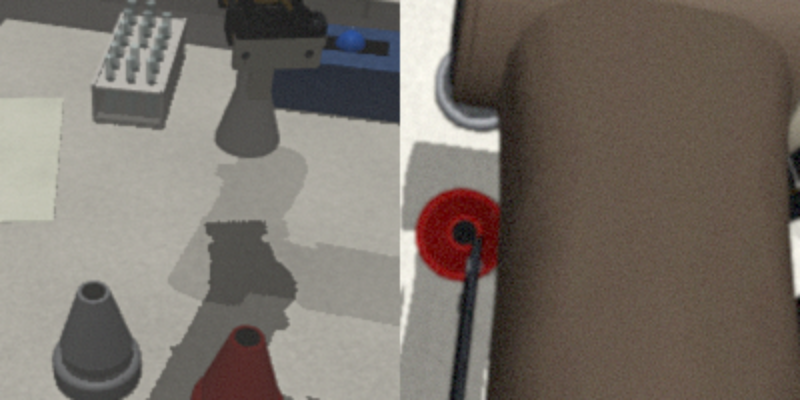

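The funnel is held upright, its mouth about 50 mm above the cone top. I'll carry it over the grey cone.

Call:
send_rows([
  [[-0.012,0.013,0],0],
  [[-0.04,0.042,0],0],
  [[-0.07,0.074,0],0],
  [[-0.1,0.105,0],0],
  [[-0.13,0.137,0],0],
])

```text
clock: 4.9
tool_pos: [0.5031, -0.1096, 0.3024]
orientation: [180.0, -0.1, -161.1]
force: [0.9, -0.1, 0.1]
opening: 0.0354
gripper_force: 30.0
```

Call:
send_rows([
  [[-0.03,0.032,0],0],
  [[-0.055,0.058,0],0],
  [[-0.072,0.076,0],0],
  [[-0.08,0.0845,0],0],
  [[-0.08,0.0845,0],0],
])

```text
clock: 5.32
tool_pos: [0.5421, -0.0247, 0.3021]
orientation: [180.0, -0.1, -161.0]
force: [0.1, 0.4, -1.3]
opening: 0.0355
gripper_force: 30.0
```

Call:
send_rows([
  [[0,0,0],0],
  [[0,0,0],0],
  [[0,0,0],0],
  [[0,0,0],0],
  [[0,0,0],0],
])

```text
clock: 5.73
tool_pos: [0.5414, -0.0269, 0.3035]
orientation: [180.0, 0.0, -161.2]
force: [0.7, -0.2, -0.4]
opening: 0.0356
gripper_force: 30.0
```

```bash
python3 - <<'E'
from h import *
s=ctrl.snapshot("side"); t=ctrl.snapshot("top")
o=ctrl.get_obs(); print(o["clock"],o["tool_pos"],o["force"]); go([.5414,-.0259,.23])
x,y,z=o["tool_pos"]
print("expected mouth",proj(s,[x,y,z-.1295]),"cone top",proj(s,[.5414,-.0259,.12]))
c=s["color"][80:230,230:430,::-1]
cv2.imwrite("pics/over.png",cv2.resize(cv2.convertScaleAbs(c,alpha=1.5),(800,600),interpolation=cv2.INTER_CUBIC))
E
```

```text
5.8333 [ 0.54150392 -0.02666155  0.30352853] [ 0.20029381  0.26842593 -0.66438318]
to [0.5414, -0.0259, 0.23] mm [-0.1  0.8 73.5] share [-0.0002  0.0009  0.0919]
expected mouth [305.55305469 143.89681761] cone top [306.46478942 165.04452086]
```

View pics/over.png

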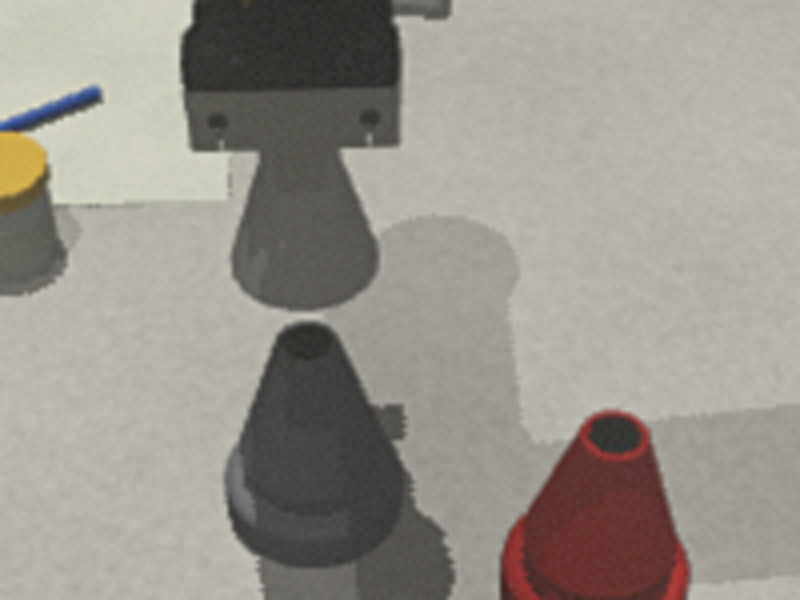

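The side crop shows the mouth centre at (306.2,144) and the cone top at (306.5,165), so the axes agree within about 1 mm. I'll lower it to just above the nested height.

Call:
send_rows([
  [[0,0.001,0.015],0],
  [[0,0.001,0.04],0],
  [[0,0.001,0.065],0],
  [[0,0.001,0.09],0],
  [[0,0.001,0.1],0],
])

```text
clock: 6.25
tool_pos: [0.5401, -0.0257, 0.2209]
orientation: [180.0, -0.2, -161.1]
force: [-1.0, 0.2, -0.9]
opening: 0.0357
gripper_force: 30.0
```

Call:
send_rows([
  [[0,0,0.005],0],
  [[0,0,0.01],0],
  [[0,0,0.0125],0],
  [[0,0,0.0125],0],
  [[0,0,0.0125],0],
])

```text
clock: 6.67
tool_pos: [0.5418, -0.0253, 0.2141]
orientation: [-180.0, 0.1, -161.1]
force: [0.2, -0.3, 0.0]
opening: 0.0352
gripper_force: 30.0
```

```bash
python3 - <<'E'
from h import *
F=[];Z=[]
for i in range(5):
  s=ctrl.snapshot("side"); o=ctrl.get_obs(); F.append(o["force"]); Z.append(o["tool_pos"])
print(o["clock"],np.mean(F,0),np.std(F,0),np.mean(Z,0),np.std(Z,0))
E
```

```text
6.9167 [ 0.265592    0.01293292 -0.75304593] [0.90904189 0.57668686 0.62708765] [ 0.54165968 -0.02535839  0.21397233] [9.38941339e-05 1.15560429e-05 1.36179737e-04]
```

Call:
send_rows([
  [[0,0,0.0025],0],
  [[0,0,0.005],0],
  [[0,0,0.0075],0],
  [[0,0,0.01],0],
  [[0,0,0.0125],0],
])

```text
clock: 7.33
tool_pos: [0.5413, -0.0254, 0.203]
orientation: [180.0, -0.0, -161.1]
force: [0.2, -0.4, -0.9]
opening: 0.0353
gripper_force: 30.0
```

```bash
cat > f.py <<'E'
from h import *
F=[];Z=[];M=[]
for i in range(8):
  s=ctrl.snapshot("side"); o=ctrl.get_obs(); F.append(o["force"]); Z.append(o["tool_pos"]);M.append(o["moment"])
print(round(o["clock"],2),np.mean(F,0).round(2),np.mean(M,0).round(3),np.mean(Z,0).round(4),round(o["opening"],4))
E
python3 f.py
```

```text
7.73 [ 0.09  0.15 -0.53] [ 0.006 -0.029 -0.007] [ 0.5414 -0.0254  0.2032] 0.0353
```

Call:
send_rows([
  [[0,0,0.001],0],
  [[0,0,0.002],0],
  [[0,0,0.0025],0],
  [[0,0,0.0025],0],
  [[0,0,0.0025],0],
])

```text
clock: 8.15
tool_pos: [0.5415, -0.0255, 0.2014]
orientation: [-180.0, 0.0, -161.1]
force: [1.3, -0.2, -0.2]
opening: 0.0353
gripper_force: 30.0
```

```bash
python3 f.py
```

```text
8.55 [ 0.41 -0.82 -0.3 ] [-0.267 -0.206 -0.001] [ 0.5415 -0.0254  0.2014] 0.0356
```

Light side contact: the cone pushes the funnel toward +x, −y. I'll shift about 0.7 mm that way and lower 1 mm.

Call:
send_rows([
  [[-0.0003,-0.0009,0],0],
  [[-0.0003,-0.0009,0],0],
  [[-0.0003,-0.0009,0.0005],0],
  [[-0.0003,-0.0009,0.001],0],
  [[-0.0003,-0.0009,0.001],0],
])

```text
clock: 8.97
tool_pos: [0.5418, -0.026, 0.2005]
orientation: [180.0, -0.0, -161.1]
force: [0.4, 0.5, 1.2]
opening: 0.0355
gripper_force: 30.0
```

```bash
python3 f.py
```

```text
9.37 [-0.26  0.57  0.36] [0.286 0.099 0.021] [ 0.5418 -0.026   0.2006] 0.0358
```

Call:
send_rows([
  [[0.00015,0.0004,0],0],
  [[0.00015,0.0004,0],0],
  [[0.00015,0.0004,0.0005],0],
  [[0.00015,0.0004,0.0009],0],
  [[0.00015,0.0004,0.0009],0],
])

```text
clock: 9.78
tool_pos: [0.5417, -0.0258, 0.1999]
orientation: [-180.0, 0.0, -161.1]
force: [0.8, 0.0, 0.5]
opening: 0.0355
gripper_force: 30.0
```

```bash
python3 f.py
```

```text
10.18 [ 0.55 -0.01  0.84] [-0.047 -0.089 -0.002] [ 0.5417 -0.0258  0.1999] 0.0357
```

The funnel is seated: about 1.5 N of support, roughly 1 mm of spring, and almost no side load. I'll release it.

Call:
send_rows([
  [[0,0,0],0],
  [[0,0,0],0],
  [[0,0,0],0],
  [[0,0,0],0],
  [[0,0,0],0],
], gripper=0.9)

```text
clock: 10.6
tool_pos: [0.5416, -0.0258, 0.1998]
orientation: [180.0, -0.0, -161.1]
force: [0.3, -0.2, -0.2]
opening: 0.0633
gripper_force: 0.0
```

Call:
send_rows([
  [[0,0,0],0],
  [[0,0,0],0],
  [[0,0,0],0],
  [[0,0,0],0],
  [[0,0,0],0],
])

```text
clock: 11.02
tool_pos: [0.5416, -0.0257, 0.1998]
orientation: [180.0, 0.0, -161.1]
force: [0.2, -0.7, 0.1]
opening: 0.0788
gripper_force: 0.0
```

Call:
send_rows([
  [[0,0,0],0],
  [[0,0,-0.01],0],
  [[0,0,-0.03],0],
  [[0,0,-0.06],0],
  [[0,0,-0.09],0],
])

```text
clock: 11.43
tool_pos: [0.5413, -0.0259, 0.2728]
orientation: [-180.0, -0.1, -161.1]
force: [1.7, -0.6, 0.8]
opening: 0.079
gripper_force: 0.0
```

Call:
send_rows([
  [[0,0,-0.03],0],
  [[0,0,-0.06],0],
  [[0,0,-0.08],0],
  [[0,0,-0.09],0],
  [[0,0,-0.09],0],
])

```text
clock: 11.85
tool_pos: [0.5422, -0.0257, 0.3461]
orientation: [-180.0, 0.2, -161.1]
force: [0.0, -0.0, -0.7]
opening: 0.0787
gripper_force: 0.0
```

```bash
python3 - <<'E'
from h import *
s=ctrl.snapshot("side"); o=ctrl.get_obs(); print(o["clock"],o["tool_pos"],o["opening"],o["force"])
X=[.5417,-.0258]
for z in(.174,.0685): print(z,proj(s,X+[z]))
c=s["color"][80:320,230:430,::-1]
cv2.imwrite("pics/done.png",cv2.resize(cv2.convertScaleAbs(c,alpha=1.5),(500,600),interpolation=cv2.INTER_CUBIC))
E
```

```text
11.9 [ 0.54165823 -0.02569736  0.34435275] 0.07900121523478716 [ 0.03175207 -0.16911452 -0.12146811]
0.174 [305.30747292 144.18201217]
0.0685 [307.16564514 183.09762856]
```

View pics/done.png

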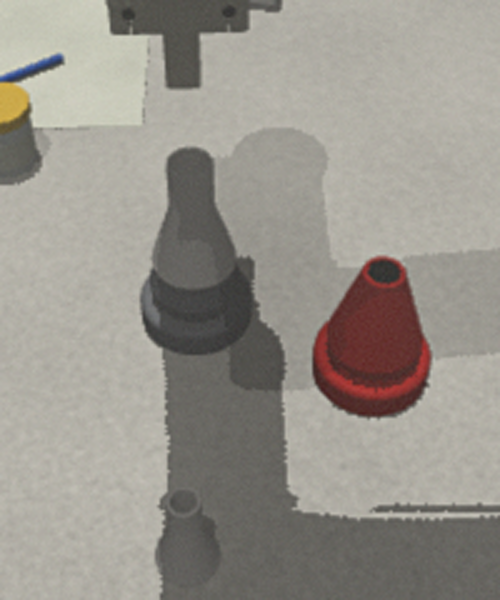

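The funnel sits upright on the grey cone. Its neck top is at (306,144), against a predicted (305.3,144.2). The small funnel still stands, and the gripper is clear.

```bash
python3 -c "
from plant import ctrl
print(ctrl.close_job())"
```

```text
the job is handed in; nothing more can be done
None
```

The larger funnel is nested neck up and loosely on the grey cone, let go only once it was down with about 1.5 N of support; the small funnel and the red look-alike were left alone, and the job was handed in at about 12 s.

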